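# Seat the slotted guard plate on its pins and reset the interlock

### The arm

A 6-joint arm with a two-finger parallel gripper is mounted at the origin on the work surface. World frame = base frame: x ahead of the robot, y to its left, z up, the work surface at z = 0. Lengths are in m, angles in degrees, forces in N, time in s.
With the tool pointing down it reaches from about 0.225 to 0.875 m from the base axis. Payload 3.4 kg.
Tool frame: the origin (TCP) lies midway between the tips of the shut fingers; the grasp point (between the pads) lies 19 mm behind it; y points along the fingers, x is the direction in which the jaws open and shut, and the axes are right-handed (so a half turn about y gives the same grasp; the last joint's range is limited). The gripper opens to 85 mm and grips with 20 to 120 N. Pads are 22 mm wide; open, the fingers measure 114 mm over their backs; the gripper's body (76 mm by 85 mm) begins 54 mm behind the grasp point. The pads swing forward as they close: fully open they stand 13 mm farther back than shut.
Start: joints at [-6.933, 15.808, 86.224, -0, 77.962, -6.933], TCP at [0.575, -0, 0.231] pointing down, gripper open.
Joint ranges: [-165.64, 165.64], [-43.16, 119.46], [12.63, 154.43], [-67.54, 247.53], [6.08, 155.33], [-154.97, 154.97]. Speed limits (degrees/s): [147.25, 147.25, 180, 180, 180, 180].

### API

Orientations are given as a 3x3 rotation matrix whose columns are the frame's x, y, z axes.
In Python, from cell import robot gives the robot as it stands.
- The arm moves only by the shell command python3 -m handwheel 'ROWS' [OPENING] [FORCE]. ROWS is JSON, a list of rows, each an object with "xyz": the shift along the tool's x, y, z in units of 0.1 m (1.0 is 0.1 m), a list of three; "turn": the turn, a rotation vector about the tool's x, y, z in units of 45 degrees (1.0 is 45 degrees), a list of three. A call has 1 to 8 rows; each row is the pose to reach, as a shift and turn from the pose commanded when the call began, along the tool's axes at that moment; what a row does not reach only later rows make up. A row lasts 1/10 s, in which the tool goes at most 50 mm and 8.59 degrees, less where a joint would pass 70% of its speed; a pose out of reach is approached as far as the arm can. A call with a number of a shift or a turn outside -1 to 1 is refused whole. A call with a gripper value outside its range is refused whole. OPENING is the opening, from 0 (shut) to 1 (fully open), set as the call begins (- or left out, the last holds). The fingers move at their own pace and stop on an object; FORCE is the grip in N (left out, the last holds). Time passes only in rows, so rows that repeat a pose let the fingers close. It gives the time, the measured TCP pose, the force and the opening at its end, in the units of the state.
- robot.state(): the state, without advancing time (a new reading comes with each control period).
- robot.read_camera(name): name is "scene" or "side" or "wrist"; returns a dict with "img" (420x560x3 uint8, blue, green, red), "vertical_fov" (degrees; the focal length in pixels is half the picture's height over the tangent of half this angle, whatever the lens; pixels are square), "cx", "cy" (the principal point, pixels), "world_from_camera" (4x4, takes a point from camera to world coordinates). Camera axes: x right, y down, z forward; pixel columns grow to the right and rows downward; lengths in m; the calibration is good to about 2 mm. A picture is of the moment at which its call begins. There is no depth.
- robot.finish_job(): hands the job in, once; it reports no verdict.
The state is a dict: "time": time; "q": joint angles; "joint_vel": joint speeds; "joint_torque": joint torques, N m; "tool_pos": TCP position; "tcp_rot": TCP orientation; "force": force on the tool from outside, world axes, zero at the start; "wrist_torque": the same for the moment, N m; "gripper_width": finger opening in m.
Only numpy, scipy, OpenCV 4.12 (cv2) and the standard library are available. Lean on these libraries where they do the work, as an engineer would, in place of code of your own. Each camera call takes 0.05 s, during which the arm holds its last target.

### The job

Nudge the slotted aluminium guard plate across the black machine bed, only by pushing it and never lifting it, until both its round holes drop over the two brass pins and it lies flat on the bed. Then press the green button fully in and let it go, to reset the guard interlock. Do not press the red button, and leave everything else where it stands.

Things in the scene. Friction and masses are not known exactly. Their poses are not given: they have to be found in the camera images.
- bed: Fixed machine bed: a block 220 (x) by 340 (y) mm, white below, black top face 40 mm above its origin, which is the centre of its underside (on the work surface). Along its far (+x) edge runs an aluminium fence, 25 mm tall above the black face; the fence's front face is the plane x = +75 mm of this frame, parallel to y. Its position and yaw vary.
- pin_left (a point): Centre of the top of the left (+y) brass pin: 10 mm diameter, stands 8 mm above the black face, top edge chamfered 1.5 mm, its axis 30.5 mm in front of the fence face (x = +44.5, y = +55 mm in the bed's frame). The pins are 110 mm apart.
- pin_right (a point): The same for the right (-y) pin (x = +44.5, y = -55 mm in the bed's frame).
- plate: Loose aluminium guard plate, 110 (x) by 170 (y) by 6 mm, about 0.3 kg; origin at the centre of its underside. Starts tilted about 0.08 rad: near (-x) edge down on the bed, rear part on the pin tops, short of the fence, up to 40 mm off to either side and 0.1 rad askew. Seated it lies flat, origin 40 mm above the bed's, pins 2 mm proud. A push of 2 to 6 N slides it. Its dark slots are painted on.
- hole_left (a point): Centre, at the underside, of the plate's left (+y) through-hole: 14 mm diameter, at x = +25, y = +55 mm in the plate's frame, so 30 mm from its far (+x) edge. With that edge square on the fence both holes are in line with the pins to 0.5 mm, and only the sideways (y) error is left; over the pins the plate drops and stops sliding.
- hole_right (a point): The same for the right (-y) hole, at x = +25, y = -55 mm in the plate's frame.
- reset_top (a point): Centre of the top of the green interlock-reset button, 36 mm diameter, pressed straight down 6 mm with 5 N; springs back. It stands on a grey box 80 x 80 x 50 mm, its top 72 mm above the work surface. It may be on either side of the bed.
- reset (a joint): Travel of the green button: 0 out, 0.006 fully in (m).
- stop_top (a point): Centre of the top of the red stop button, same shape and size as the green one, on the other side of the bed: not to be pressed.
- stop (a joint): Travel of the red button: 0 out, 0.006 fully in (m).
- roller: Grey roller standing on the near left corner of the bed, 40 mm diameter, 36 mm tall; origin at its foot. Leave alone.
- fitting: Brass fitting standing on the near right corner of the bed, 24 mm diameter, 30 mm tall; origin at its foot. Leave alone.
- coil: White ring-shaped coil, 100 mm diameter, 22 mm tall, on the table beyond the bed; origin at its foot. Leave alone.
- jar: Amber jar, 70 mm diameter, 90 mm tall, on the table beyond the bed; origin at its foot. Leave alone.
- wrench: Steel wrench lying on the table far left; leave alone.
- driver: Screwdriver lying on the table far right; leave alone.
Mind the look-alikes: they are no part of the job. Leave any blue look-alike of the part that bears reset_top alone. Of the things that look like the plate, the smaller one is meant.

How it is judged (in metres and radians):
On the way, in this order (a step that is already met when the one before it is completed fails the run):
1. the plate lies flat with both holes over the pins (horizontal distance between hole_left and pin_left below 0.0035 m and horizontal distance between hole_right and pin_right below 0.0035 m and z of plate in the frame of bed below 0.0418 m and angle between plate's own z axis and vertical below 0.025 rad), for 0.2 s.
2. the green button is pressed in (value of joint reset above 0.0045 m), for 0.03 s.
At the end, for the whole second after the job is handed in: The plate is at rest, flat on the bed (underside within 1.8 mm, tilt under 0.025 rad), each hole centre within 3.5 mm of its pin; the green button has been pressed past 4.5 mm after that and is out again (all of step 1 and value of joint reset below 0.002 m and linear speed of plate below 0.01 m/s); the robot touches nothing.
It fails at once if the plate is lifted (its centre rises more than 15 mm off the bed) (z of plate in the frame of bed above 0.055 m).
It fails at once if the green button is pressed while the plate is not seated (value of joint reset above 0.003 m and not (horizontal distance between hole_left and pin_left below 0.0035 m and horizontal distance between hole_right and pin_right below 0.0035 m and z of plate in the frame of bed below 0.0418 m and angle between plate's own z axis and vertical below 0.025 rad)).
It fails at once if the red button is pressed (value of joint stop above 0.003 m).
It fails at once if a bystander (roller, fitting, coil, jar, wrench or screwdriver) is moved more than 25 mm (distance of any of roller, fitting, coil, jar, wrench, driver from where it was at the start of the episode above 0.025 m).
It also fails if it takes over 72 s, if anything falls off the work surface, if the arm or the gripper's body presses on something with over 40 N, if the wrist force passes 120 N, or if a joint passes its speed limit or range.

## Working session

There is one attempt and no reset: what is moved stays moved. The work goes in short steps, Python scripts to look and compute and a shell command to move; the robot and the scene stay as the last step left them, time stands still between calls to the robot, and variables do not carry over. Pictures are saved under pics/ and viewed, and the job is handed in when it is done.

```bash
ls; mkdir -p pics; cat > h.py <<'E'
import numpy as np, cv2
from cell import robot
def grab(n):
    c=robot.read_camera(n); return c
def K(c):
    h,w=c['img'].shape[:2]; f=h/2/np.tan(np.radians(c['vertical_fov'])/2)
    return f,c['cx'],c['cy']
def ray(c,u,v,z):
    f,cx,cy=K(c); T=np.array(c['world_from_camera'])
    d=T[:3,:3]@np.array([(u-cx)/f,(v-cy)/f,1]); o=T[:3,3]
    return o+d*(z-o[2])/d[2]
def proj(c,P):
    f,cx,cy=K(c); T=np.linalg.inv(np.array(c['world_from_camera']))
    p=T[:3,:3]@np.array(P)+T[:3,3]
    return p[0]/p[2]*f+cx,p[1]/p[2]*f+cy
E
python3 - <<'E'
from h import *
import pickle
for n in ['scene','side','wrist']:
    c=grab(n); cv2.imwrite(f'pics/{n}0.png',c['img']); pickle.dump(c,open(f'{n}0.pkl','wb'))
    print(n,c['vertical_fov'],c['cx'],c['cy'],np.round(c['world_from_camera'],3).tolist(),[k for k in c])
s=robot.state(); print(s)
E
```

```text
pics
scene 52.1808273992097 284.3636205300365 205.95804269247512 [[0.667, 0.46, -0.586, 1.217], [0.745, -0.423, 0.516, -0.619], [-0.011, -0.781, -0.624, 0.813], [0.0, 0.0, 0.0, 1.0]] ['img', 'vertical_fov', 'cx', 'cy', 'world_from_camera']
side 47.00250841589069 269.1463122411695 202.15592105899836 [[0.831, -0.411, 0.374, 0.099], [-0.556, -0.625, 0.548, -0.624], [0.009, -0.663, -0.748, 0.924], [0.0, 0.0, 0.0, 1.0]] ['img', 'vertical_fov', 'cx', 'cy', 'world_from_camera']
wrist 64.74034373293073 272.4544918049823 207.3753509661742 [[1.0, -0.001, -0.002, 0.575], [-0.001, -0.945, -0.327, 0.085], [-0.001, 0.327, -0.945, 0.372], [0.0, 0.0, 0.0, 1.0]] ['img', 'vertical_fov', 'cx', 'cy', 'world_from_camera']
{'time': 0.15, 'q': array([-6.93295182e+00,  1.58394709e+01,  8.62764021e+01, -1.94253690e-03,
        7.79628134e+01, -6.93180077e+00]), 'joint_vel': array([-0.06421845, -0.02839279, -0.15937494, -0.03985476,  0.047526  ,
       -0.04130708]), 'joint_torque': array([ 9.65923646e-04, -4.17143512e+01, -2.46032345e+01, -1.26433165e-04,
        7.58384820e-03, -3.43765259e-05]), 'tool_pos': array([5.74619227e-01, 2.71057851e-05, 2.30651716e-01]), 'tcp_rot': array([[ 9.99999065e-01, -1.36729711e-03,  1.30871883e-05],
       [-1.29055458e-05,  1.32856616e-04,  9.99999991e-01],
       [-1.36729883e-03, -9.99999056e-01,  1.32838847e-04]]), 'force': array([-0.2798368 ,  1.03200847,  0.40041946]), 'wrist_torque': array([ 0.01268058, -0.01270977,  0.02073281]), 'gripper_width': 0.08494491835535103}
```

View pics/scene0.png

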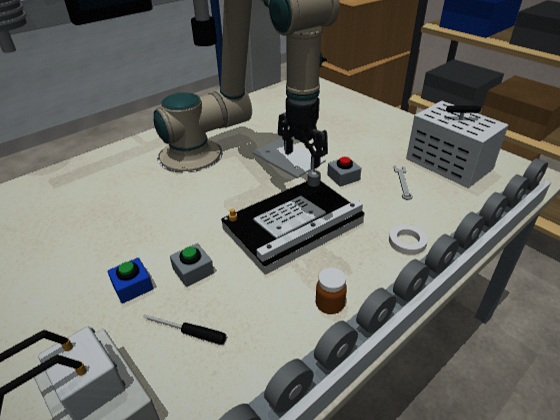

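View pics/side0.png

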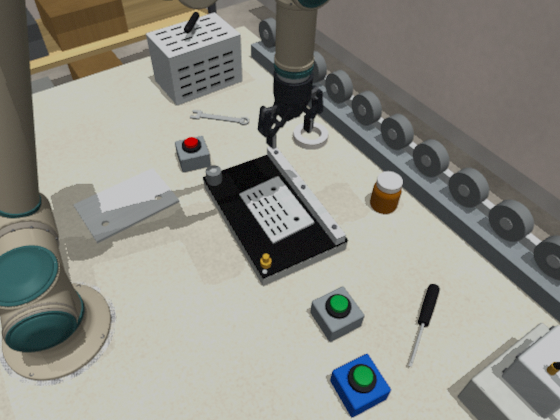

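View pics/wrist0.png

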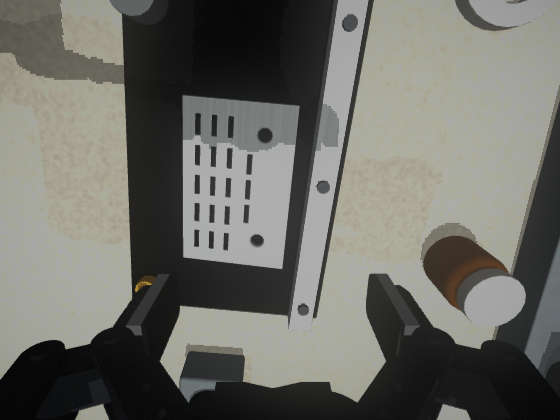

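The side view shows two plates: the one on the bed (275,208) and a larger one on the table (125,205). It also shows two green buttons: one on a grey box (340,305) and one on a blue box (362,380). I'm choosing the smaller plate on the bed and the green button on the grey box. The red button is at (192,146). I'll check these in close crops.

```bash
python3 - <<'E'
from h import *
a=cv2.imread('pics/side0.png'); b=cv2.imread('pics/scene0.png'); w=cv2.imread('pics/wrist0.png')
cv2.imwrite('pics/c1.png',cv2.resize(a[140:280,195:355],None,fx=5,fy=4.28,interpolation=2) if 0 else cv2.resize(a[140:280,195:355],None,fx=4,fy=4,interpolation=2))
cv2.imwrite('pics/c2.png',cv2.resize(b[165:275,215:370],None,fx=5,fy=5,interpolation=2))
cv2.imwrite('pics/c3.png',cv2.resize(w[0:340,110:380],None,fx=1.75,fy=1.75,interpolation=2))
cv2.imwrite('pics/c4.png',cv2.resize(a[280:420,300:400],None,fx=4,fy=4,interpolation=2))
E
```

```text
(no output)
```

View pics/c1.png

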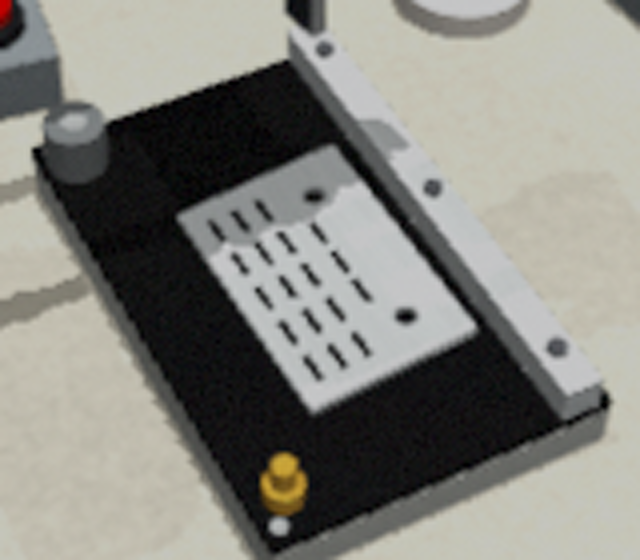

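View pics/c2.png

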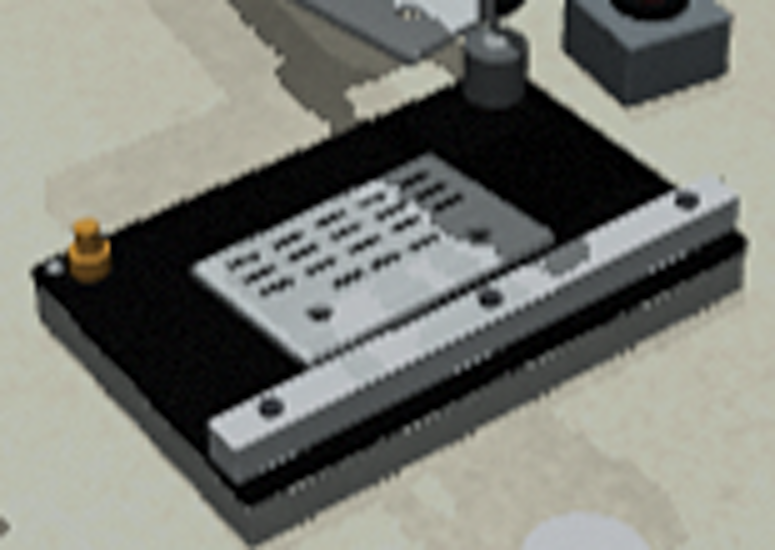

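View pics/c3.png

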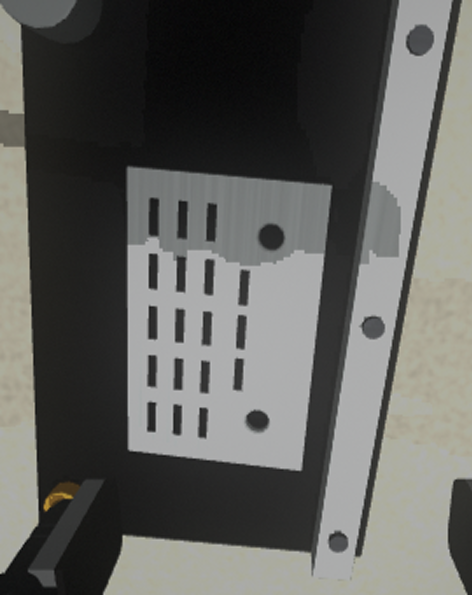

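View pics/c4.png

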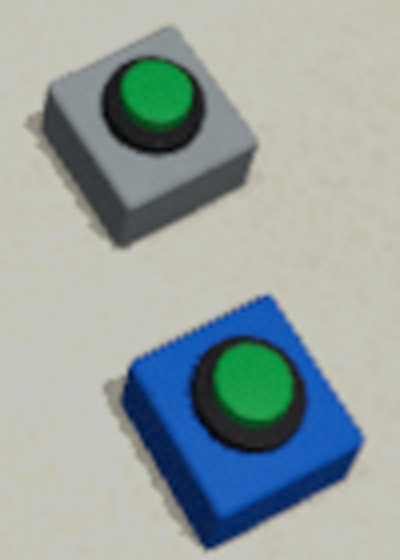

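```bash
cat > fit.py <<'E'
from h import *
import pickle
from scipy.optimize import least_squares
from scipy.spatial.transform import Rotation as R
C={n:pickle.load(open(f'{n}0.pkl','rb')) for n in ['scene','side','wrist']}
def side(x,y): return ('side',195+x/4,140+y/4)
def sc(x,y): return ('scene',215+x/5,165+y/5)
def wr(x,y): return ('wrist',110+x/1.75,y/1.75)
bed=[(side(36,152),(-.11,.17,.04)),(side(270,553),(-.11,-.17,.04)),(side(607,402),(.11,-.17,.04)),
(sc(35,272),(-.11,-.17,.04)),(sc(248,498),(.11,-.17,.04)),(sc(745,240),(.11,.17,.04))]
pl=[]
for l,o in zip([(178,215),(334,145),(477,325),(313,412)],[(-1,1),(1,1),(1,-1),(-1,-1)]): pl.append((side(*l),(.055*o[0],.085*o[1],.006)))
for l,o in zip([(430,155),(553,237),(308,362),(192,270)],[(-1,1),(1,1),(1,-1),(-1,-1)]): pl.append((sc(*l),(.055*o[0],.085*o[1],.006)))
for l,o in zip([(127,166),(331,185),(302,470),(128,451)],[(-1,1),(1,1),(1,-1),(-1,-1)]): pl.append((wr(*l),(.055*o[0],.085*o[1],.006)))
def res(p,pts,plate):
    r=[]
    for (n,u,v),P in pts:
        if plate:
            # near bottom edge at z=.04
            Rm=R.from_euler('ZY',[p[2],-p[3]]).as_matrix()
            W=Rm@np.array(P); W=W+[p[0],p[1],.04+.055*np.sin(p[3])]
        else:
            W=R.from_euler('Z',p[2]).as_matrix()@np.array(P)+[p[0],p[1],0]
        a=proj(C[n],W); r+=[a[0]-u,a[1]-v]
    return np.array(r)
if __name__=='__main__':
    b=least_squares(res,[.57,0,0],args=(bed,0)); print('bed',b.x,b.fun.round(1))
    p=least_squares(res,[.57,0,0,.08],args=(pl,1)); print('plate',p.x); print(p.fun.reshape(3,-1).round(1))
    for i in range(3):
        p1=least_squares(res,[.57,0,0,.08],args=(pl[4*i:4*i+4],1)); print(p1.x.round(4))
    # wrist fence checks
    c=C['wrist']
    print('fence top front edge (wrist)',ray(c,110+372/1.75,180/1.75,.065),ray(c,110+312/1.75,578/1.75,.065),ray(c,110+398/1.75,0,.065))
    for x,y in[(22,30),(40,500)]: print('near edge',ray(c,110+x/1.75,y/1.75,.04))
    print('green',ray(C['side'],300+160/4,280+93/4,.072),'red',ray(C['side'],192,146,.072), 'green sc',ray(C['scene'],190,254,.072))
E
python3 fit.py
```

```text
bed [ 0.53815716  0.00854775 -0.1097406 ] [-1.4 -1.5  0.4 -1.3  1.6 -0.8 -1.9 -1.2 -1.2  0.1  0.1 -0.3]
plate [ 0.538687   -0.00667687 -0.08275121  0.07486681]
[[-0.8  0.1 -1.1  0.  -0.6  0.9 -0.8 -0.6]
 [-1.  -0.6 -0.9 -0.5 -1.2  0.  -1.4 -0.7]
 [-0.   0.   1.3 -0.5  0.8  0.2  0.5  0. ]]
[ 0.5399 -0.0084 -0.0857  0.1   ]
[ 0.5429 -0.0062 -0.0829  0.0885]
[ 0.538  -0.0069 -0.0846  0.0662]
fence top front edge (wrist) [0.61856334 0.07590042 0.065     ] [ 0.59181148 -0.16794721  0.065     ] [0.62670432 0.15486739 0.065     ]
near edge [0.4418695  0.14770472 0.04      ]
near edge [ 0.41285264 -0.1259852   0.04      ]
green [ 0.49338542 -0.30163957  0.072     ] red [0.46532167 0.27421963 0.072     ] green sc [ 0.50492301 -0.30019731  0.072     ]
```

```bash
python3 -m handwheel '[{"xyz":[-0.24,0.3,-0.4],"turn":[0,0.14,0]},{"xyz":[-0.48,0.6,-0.8],"turn":[0,0.14,0]},{"xyz":[-0.48,0.8,-1.0],"turn":[0,0.14,0]},{"xyz":[-0.48,0.8,-1.0],"turn":[0,0.14,0]},{"xyz":[-0.48,0.8,-1.0],"turn":[0,0.14,0]},{"xyz":[-0.48,0.8,-1.0],"turn":[0,0.14,0]},{"xyz":[-0.48,0.8,-1.0],"turn":[0,0.14,0]}]' 0 20
python3 - <<'E'
from h import *
import pickle
for n in ['side','wrist']:
    c=grab(n); cv2.imwrite(f'pics/{n}1.png',c['img']); pickle.dump(c,open(f'{n}1.pkl','wb'))
s=robot.state();print(s['tool_pos'],s['tcp_rot'],s['force'],s['gripper_width'])
E
```

```text
time: 0.85
tool_pos: [0.5281, -0.0993, 0.1524]
tcp_rot: [[0.994, 0.002, 0.109], [-0.109, -0.0, 0.994], [0.002, -1.0, -0.0]]
force: [-1.1, -0.2, 0.4]
gripper_width: -0.0
[ 0.5278215  -0.09932437  0.15216574] [[ 9.94110777e-01  1.77001233e-03  1.08354189e-01]
 [-1.08353662e-01 -3.91634302e-04  9.94112333e-01]
 [ 1.80202630e-03 -9.99998357e-01 -1.97540563e-04]] [ 0.80945683  0.2208264  -0.18037866] 0.0001252565779942357
```

View pics/wrist1.png

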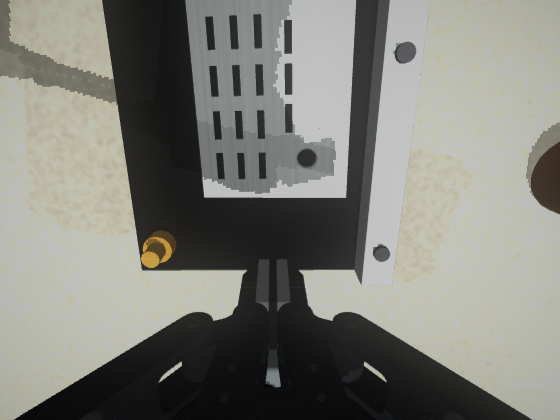

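View pics/side1.png

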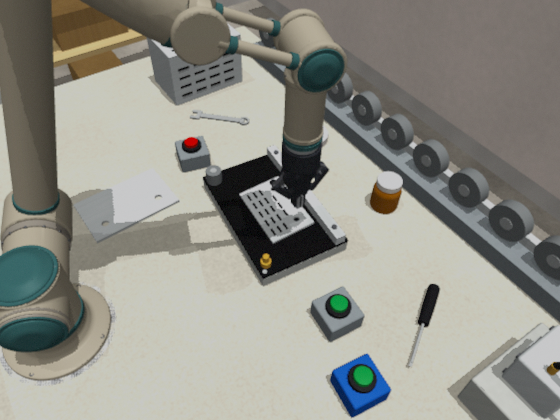

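```bash
python3 - <<'E'
from h import *
import pickle
c=pickle.load(open('wrist1.pkl','rb'))
y=-.1087; Rm=np.array([[np.cos(y),-np.sin(y)],[np.sin(y),np.cos(y)]])
for n,u,v,z in [('plate nr',204,198,.046),('plate fr',347,198,.054),('hole R',307,158,.052),('bed nr',142,269,.04),('bed r mid',340,270,.04),('near edge',106,20,.04),('fence top front',361,285,.065),('fence2',387,0,.065),('screwA',404,52,.065),('screwB',381,254,.065)]:
    P=ray(c,u,v,z); print(n,P.round(4),(Rm.T@(P[:2]-[.538,.0085])).round(4))
E
```

```text
plate nr [ 0.4757 -0.087   0.046 ] [-0.0516 -0.1017]
plate fr [ 0.5853 -0.0966  0.054 ] [ 0.0584 -0.0993]
hole R [ 0.5576 -0.0632  0.052 ] [ 0.0273 -0.0692]
bed nr [ 0.4096 -0.1462  0.04  ] [-0.1109 -0.1678]
bed r mid [ 0.5797 -0.1662  0.04  ] [ 0.0604 -0.1692]
near edge [0.4307 0.043  0.04  ] [-0.1104  0.0227]
fence top front [ 0.5915 -0.1667  0.065 ] [ 0.0722 -0.1684]
fence2 [0.6114 0.0293 0.065 ] [0.0707 0.0286]
screwA [ 6.221e-01 -5.000e-04  6.500e-02] [0.0846 0.0002]
screwB [ 0.6074 -0.1409  0.065 ] [ 0.0852 -0.141 ]
```

```bash
python3 -m handwheel '[{"xyz":[0.02,0,-0.25],"turn":[0,0,0]},{"xyz":[0.02,0.3,-0.25],"turn":[0,0,0]},{"xyz":[0.02,0.6,-0.25],"turn":[0,0,0]},{"xyz":[0.02,0.85,-0.25],"turn":[0,0,0]},{"xyz":[0.02,0.95,-0.25],"turn":[0,0,0]},{"xyz":[0.02,0.95,-0.25],"turn":[0,0,0]},{"xyz":[0.02,0.95,-0.25],"turn":[0,0,0]}]'
python3 -m handwheel '[{"xyz":[0,0.06,0],"turn":[0,0,0]},{"xyz":[0,0.13,0],"turn":[0,0,0]},{"xyz":[0,0.13,0],"turn":[0,0,0]},{"xyz":[0,0.13,0],"turn":[0,0,0]}]'
python3 - <<'E'
from h import *
import pickle
c=grab('wrist'); cv2.imwrite('pics/wrist2.png',c['img'])
c=grab('side'); cv2.imwrite('pics/side2.png',cv2.resize(c['img'][140:290,190:360],None,fx=4,fy=4))
E
```

```text
time: 1.65
tool_pos: [0.5273, -0.1251, 0.0573]
tcp_rot: [[0.994, 0.002, 0.109], [-0.109, -0.001, 0.994], [0.002, -1.0, -0.0]]
force: [0.8, -0.3, 0.4]
gripper_width: -0.0002
time: 2.05
tool_pos: [0.5262, -0.1251, 0.0433]
tcp_rot: [[0.994, -0.0, 0.11], [-0.11, 0.0, 0.994], [-0.0, -1.0, 0.0]]
force: [0.7, -0.6, -0.6]
gripper_width: 0.0001
```

View pics/wrist2.png

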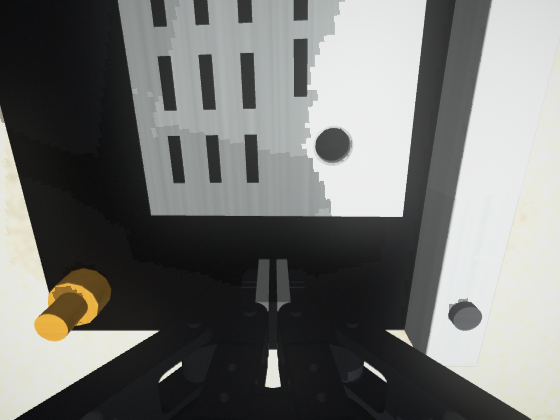

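View pics/side2.png

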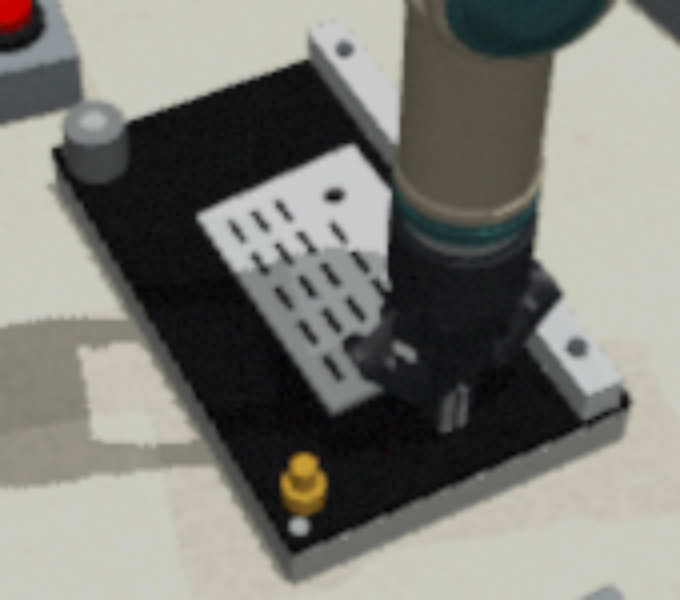

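```bash
python3 -m handwheel '[{"xyz":[0,0,0.1],"turn":[0,0,0]},{"xyz":[0,0,0.18],"turn":[0,0,0]},{"xyz":[0,0,0.21],"turn":[0,0,0]},{"xyz":[0,0,0.24],"turn":[0,0,0]},{"xyz":[0,0,0.27],"turn":[0,0,0]},{"xyz":[0,0,0.3],"turn":[0,0,0]},{"xyz":[0,0,0.3],"turn":[0,0,0]}]'
python3 - <<'E'
from h import *
import pickle
c=grab('wrist'); cv2.imwrite('pics/wrist3.png',c['img']);pickle.dump(c,open('wrist3.pkl','wb'))
E
```

```text
time: 2.85
tool_pos: [0.5297, -0.0949, 0.0434]
tcp_rot: [[0.994, 0.0, 0.11], [-0.11, 0.0, 0.994], [0.0, -1.0, 0.0]]
force: [-0.0, -0.8, 0.3]
gripper_width: -0.0003
```

View pics/wrist3.png

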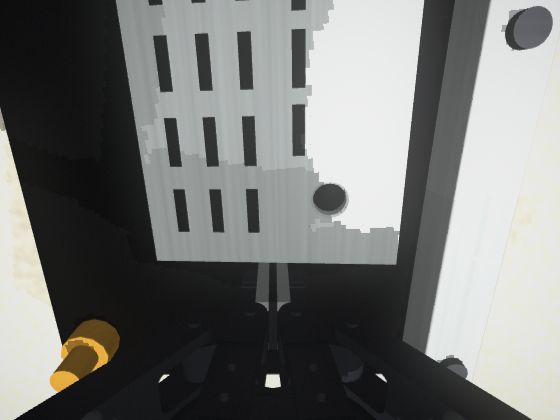

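```bash
cat > m.py <<'E'
from h import *
import pickle
y=-.1097; Rm=np.array([[np.cos(y),-np.sin(y)],[np.sin(y),np.cos(y)]])
def bedf(P): return (Rm.T@(np.array(P)[:2]-[.538,.0085])).round(4)
def m(f,pts):
    c=pickle.load(open(f,'rb'))
    for n,u,v,z in pts: print(n,bedf(ray(c,u,v,z)))
    print('tcp',bedf(robot.state()['tool_pos']))
E
python3 - <<'E'
from m import *
m('wrist3.pkl',[('nr',157,261,.046),('fr',396,265,.054),('hole',330,198,.052)])
E
```

```text
nr [-0.0511 -0.0937]
fr [ 0.0578 -0.0916]
hole [ 0.0272 -0.061 ]
tcp [ 0.0031 -0.1037]
```

```bash
python3 -m handwheel '[{"xyz":[0,0,0.02],"turn":[0,0,0]},{"xyz":[0,0,0.04],"turn":[0,0,0]},{"xyz":[0,0,0.06],"turn":[0,0,0]},{"xyz":[0,0,0.06],"turn":[0,0,0]},{"xyz":[0,0,0.06],"turn":[0,0,0]}]'
python3 -m handwheel '[{"xyz":[0,0,-0.1],"turn":[0,0,0]},{"xyz":[0,-0.3,-0.2],"turn":[0,0,0]},{"xyz":[0,-0.8,-0.2],"turn":[0,0,0]},{"xyz":[0,-1,0],"turn":[0,0,0]},{"xyz":[0,-1,0.3],"turn":[0,0,0]},{"xyz":[-0.1,-1,0.5],"turn":[0,0,0]},{"xyz":[-0.1,-1,0.5],"turn":[0,0,0]},{"xyz":[-0.1,-1,0.5],"turn":[0,0,0]}]'
python3 - <<'E'
from h import *
import pickle
c=grab('wrist'); cv2.imwrite('pics/wrist4.png',c['img']);pickle.dump(c,open('wrist4.pkl','wb'))
E
```

```text
time: 3.4
tool_pos: [0.5303, -0.0891, 0.0433]
tcp_rot: [[0.994, 0.0, 0.11], [-0.11, 0.0, 0.994], [0.0, -1.0, 0.0]]
force: [0.3, -0.9, 0.2]
gripper_width: 0.0001
time: 4.2
tool_pos: [0.5257, -0.0387, 0.1433]
tcp_rot: [[0.994, 0.0, 0.109], [-0.109, -0.0, 0.994], [0.0, -1.0, -0.0]]
force: [0.4, -1.0, -0.3]
gripper_width: 0.0
```

View pics/wrist4.png

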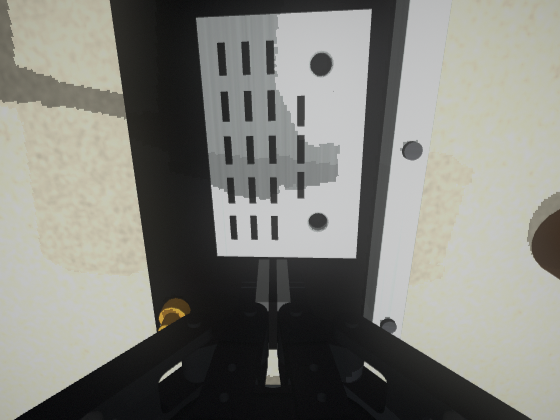

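```bash
python3 - <<'E'
from m import *
m('wrist4.pkl',[('nr',217,256,.046),('fr',356,258,.054),('nl',197,18,.046),('fl',371,10,.054),('holeL',321,64,.052),('holeR',318,221,.052),('screw0',412,150,.065),('screwR',388,325,.065),('nearedge',111,5,.04),('nearedge',153,270,.04)])
E
```

```text
nr [-0.0516 -0.0878]
fr [ 0.0579 -0.0854]
nl [-0.0549  0.0809]
fl [0.0531 0.0837]
holeL [0.0244 0.0535]
holeR [ 0.0272 -0.0553]
screw0 [0.0853 0.0002]
screwR [ 0.0853 -0.1396]
nearedge [-0.1109  0.0895]
nearedge [-0.1069 -0.1039]
tcp [-0.0067 -0.0487]
```

```bash
python3 -m handwheel '[{"xyz":[-0.2,0,0.1],"turn":[0,0.19,0]},{"xyz":[-0.4,0,0.2],"turn":[0,0.38,0]},{"xyz":[-0.6,0,0.35],"turn":[0,0.57,0]},{"xyz":[-0.78,0,0.48],"turn":[0,0.76,0]},{"xyz":[-0.78,0,0.48],"turn":[0,0.95,0]},{"xyz":[-0.78,0,0.48],"turn":[0,1,0]},{"xyz":[-0.78,0,0.48],"turn":[0,1,0]}]' 1
python3 -m handwheel '[{"xyz":[0,0,0],"turn":[0,0.19,0]},{"xyz":[0,0,0],"turn":[0,0.38,0]},{"xyz":[0,0,0],"turn":[0,0.57,0]},{"xyz":[0,0.2,0],"turn":[0,0.76,0]},{"xyz":[0,0.4,0],"turn":[0,0.95,0]},{"xyz":[0,0.6,0],"turn":[0,1,0]},{"xyz":[0,0.6,0],"turn":[0,1,0]},{"xyz":[0,0.6,0],"turn":[0,1,0]}]'
python3 - <<'E'
from m import *
c=grab('wrist'); cv2.imwrite('pics/wrist5.png',c['img']);pickle.dump(c,open('wrist5.pkl','wb'))
print(bedf(robot.state()['tool_pos']))
c=grab('side'); cv2.imwrite('pics/side5.png',cv2.resize(c['img'][120:290,160:360],None,fx=3,fy=3))
E
```

```text
time: 4.95
tool_pos: [0.4539, 0.0169, 0.1433]
tcp_rot: [[0.625, 0.0, 0.781], [-0.781, -0.0, 0.625], [0.001, -1.0, 0.0]]
force: [0.2, -0.1, -0.2]
gripper_width: 0.0852
time: 5.75
tool_pos: [0.4538, 0.0172, 0.0833]
tcp_rot: [[-0.109, -0.001, 0.994], [-0.994, -0.0, -0.109], [0.0, -1.0, -0.001]]
force: [0.7, 0.2, 0.3]
gripper_width: 0.0856
[-0.0841 -0.0004]
```

View pics/wrist5.png

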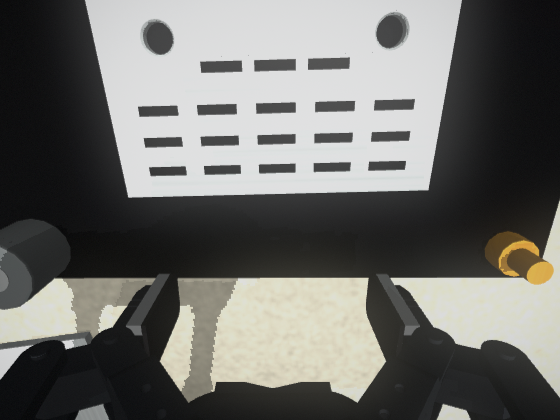

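View pics/side5.png

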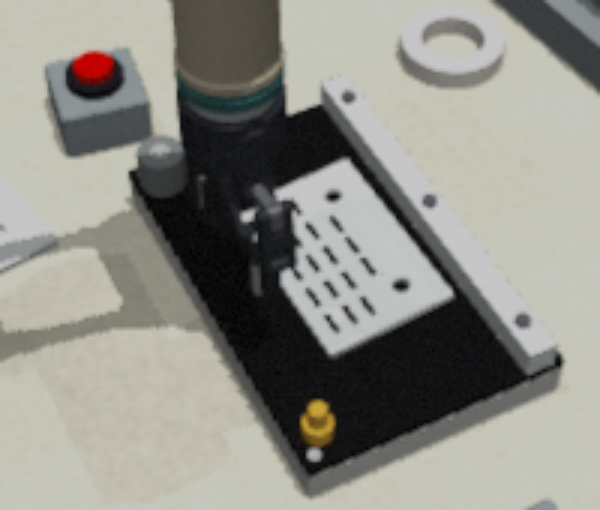

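```bash
python3 -m handwheel '[{"xyz":[0,0.25,0],"turn":[0,0,0]},{"xyz":[0,0.45,0],"turn":[0,0,0]},{"xyz":[0,0.5,0],"turn":[0,0,0]},{"xyz":[0,0.53,0],"turn":[0,0,0]},{"xyz":[0,0.53,0],"turn":[0,0,0]},{"xyz":[0,0.53,0],"turn":[0,0,0]}]'
python3 - <<'E'
from m import *
c=grab('wrist'); cv2.imwrite('pics/wrist6.png',c['img']);pickle.dump(c,open('wrist6.pkl','wb'))
print(bedf(robot.state()['tool_pos']))
c=grab('side'); cv2.imwrite('pics/side6.png',cv2.resize(c['img'][120:290,160:360],None,fx=3,fy=3))
E
```

```text
time: 6.45
tool_pos: [0.4544, 0.0177, 0.0312]
tcp_rot: [[-0.11, 0.002, 0.994], [-0.994, -0.0, -0.11], [0.0, -1.0, 0.002]]
force: [-0.7, -0.0, 0.6]
gripper_width: 0.0851
[-0.0842 -0.    ]
```

View pics/wrist6.png

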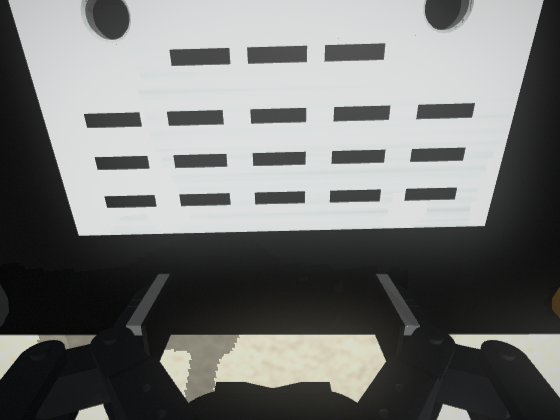

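View pics/side6.png

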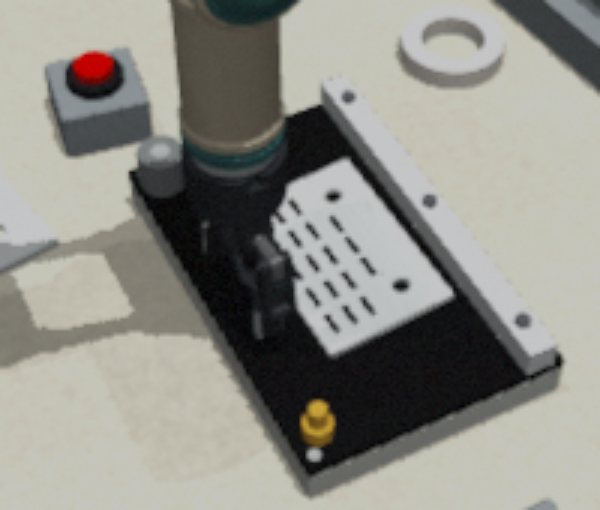

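```bash
python3 -m handwheel '[{"xyz":[0,0,0.08],"turn":[0,0,0]},{"xyz":[0,0,0.15],"turn":[0,0,0]},{"xyz":[0,0,0.18],"turn":[0,0,0]},{"xyz":[0,0,0.21],"turn":[0,0,0]},{"xyz":[0,0,0.24],"turn":[0,0,0]},{"xyz":[0,0,0.27],"turn":[0,0,0]},{"xyz":[0,0,0.3],"turn":[0,0,0]},{"xyz":[0,0,0.3],"turn":[0,0,0]}]'
python3 - <<'E'
from m import *
c=grab('wrist'); cv2.imwrite('pics/wrist7.png',c['img']);pickle.dump(c,open('wrist7.pkl','wb'))
s=robot.state();print(bedf(s['tool_pos']),s['force'])
c=grab('side'); cv2.imwrite('pics/side7.png',cv2.resize(c['img'][120:290,160:360],None,fx=3,fy=3))
E
```

```text
time: 7.35
tool_pos: [0.4819, 0.0149, 0.0302]
tcp_rot: [[-0.11, -0.003, 0.994], [-0.994, 0.001, -0.11], [-0.0, -1.0, -0.003]]
force: [-3.9, 0.8, 5.0]
gripper_width: 0.0854
[-0.0564  0.0001] [-5.23494359  0.34937626  5.11073309]
```

View pics/wrist7.png

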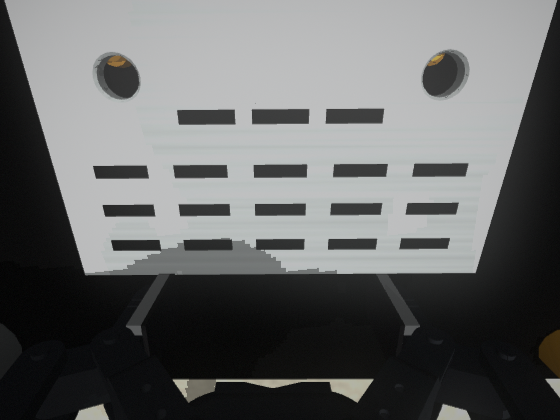

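View pics/side7.png

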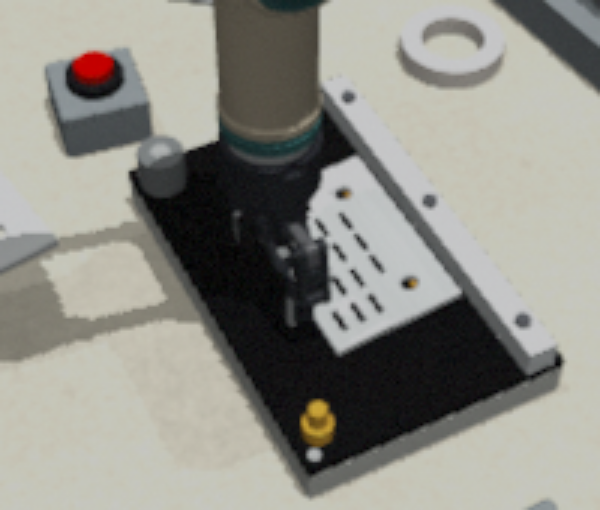

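```bash
python3 -m handwheel '[{"xyz":[0,-0.015,0.02],"turn":[0,0,0]},{"xyz":[0,-0.015,0.04],"turn":[0,0,0]},{"xyz":[0,-0.015,0.06],"turn":[0,0,0]},{"xyz":[0,-0.015,0.08],"turn":[0,0,0]},{"xyz":[0,-0.015,0.08],"turn":[0,0,0]}]'
python3 - <<'E'
from m import *
c=grab('wrist'); cv2.imwrite('pics/wrist8.png',c['img']);pickle.dump(c,open('wrist8.pkl','wb'))
s=robot.state();print(bedf(s['tool_pos']),s['force'])
c=grab('side'); cv2.imwrite('pics/side8.png',cv2.resize(c['img'][120:290,160:360],None,fx=3,fy=3))
E
```

```text
time: 7.95
tool_pos: [0.4918, 0.0138, 0.0318]
tcp_rot: [[-0.11, 0.0, 0.994], [-0.994, 0.0, -0.11], [-0.0, -1.0, 0.0]]
force: [-1.0, 2.0, 1.4]
gripper_width: 0.0853
[-0.0465  0.0001] [-2.05645987  1.27658516  0.57039336]
```

View pics/wrist8.png

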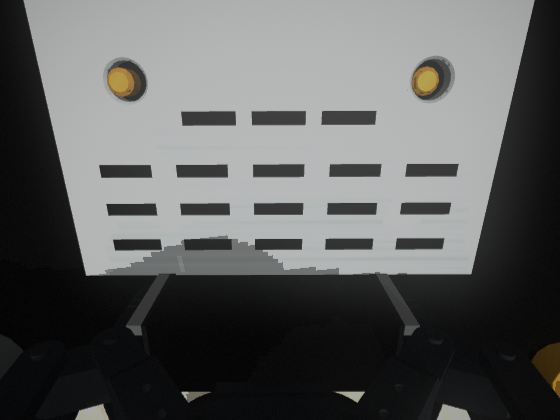

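View pics/side8.png

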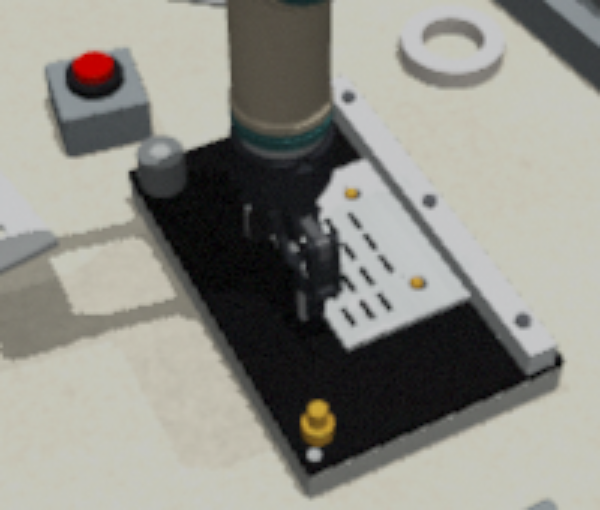

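```bash
python3 - <<'E'
from m import *
c=grab('side'); cv2.imwrite('pics/side9.png',cv2.resize(c['img'][165:245,250:350],None,fx=7,fy=7,interpolation=2))
c=grab('scene'); cv2.imwrite('pics/scene9.png',cv2.resize(c['img'][190:255,235:345],None,fx=7,fy=7,interpolation=2))
m('wrist8.pkl',[('nl',86,276,.046),('nr',471,274,.046)])
E
```

```text
nl [-0.0375  0.0816]
nr [-0.0367 -0.0863]
tcp [-0.0465 -0.    ]
```

View pics/side9.png

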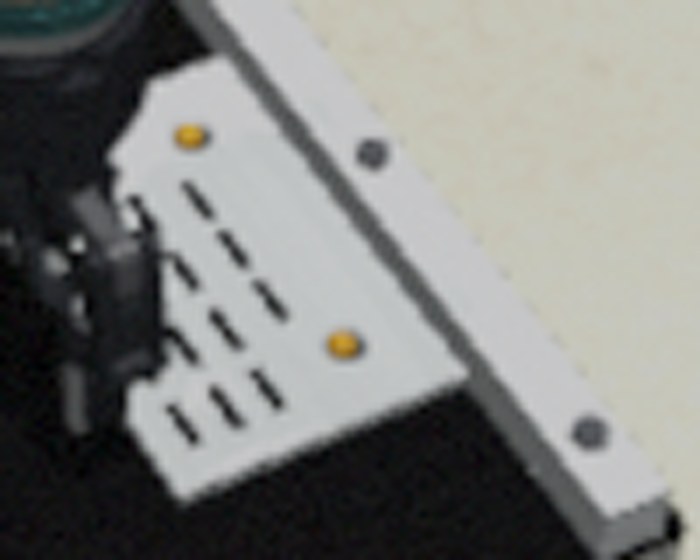

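View pics/scene9.png

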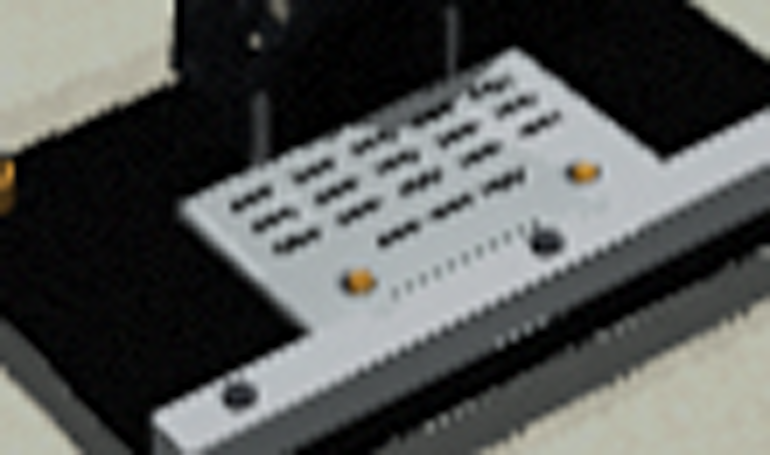

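```bash
python3 -m handwheel '[{"xyz":[0,0,-0.1],"turn":[0,0,0]},{"xyz":[0,-0.3,-0.2],"turn":[0,0,0]},{"xyz":[0,-0.7,-0.3],"turn":[0,0,0]},{"xyz":[0,-1,-0.2],"turn":[0,0,0]},{"xyz":[0,-1,0],"turn":[0,0,0]},{"xyz":[0,-1,0],"turn":[0,0,0]},{"xyz":[0,-1,0],"turn":[0,0,0]}]' 0
python3 - <<'E'
from m import *
c=grab('wrist'); cv2.imwrite('pics/wrist10.png',c['img']);pickle.dump(c,open('wrist10.pkl','wb'))
cv2.imwrite('pics/wrist10c.png',cv2.resize(c['img'][0:280,80:480],None,fx=2,fy=2,interpolation=2))
E
```

```text
time: 8.85
tool_pos: [0.4902, 0.0135, 0.1313]
tcp_rot: [[-0.11, -0.002, 0.994], [-0.994, -0.0, -0.11], [0.0, -1.0, -0.001]]
force: [-1.3, -0.5, 0.6]
gripper_width: -0.0003
```

View pics/wrist10c.png

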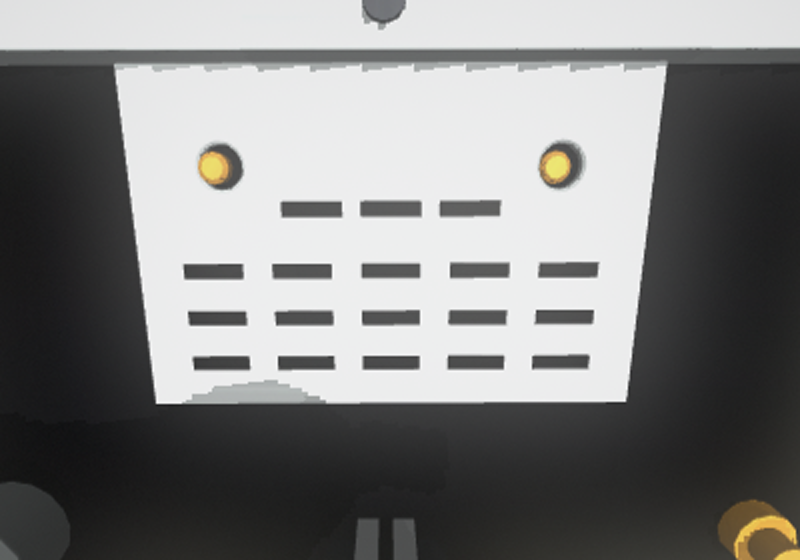

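```bash
python3 - <<'E'
from m import *
from scipy.optimize import least_squares
from scipy.spatial.transform import Rotation as R
c=pickle.load(open('wrist10.pkl','rb'))
pts=[((155,403),(-55,85,6)),((627,402),(-55,-85,6)),((666,64),(55,-85,6)),((115,65),(55,85,6)),((220,166),(25,55,6)),((561,164),(25,-55,6))]
def f(p,fz=None):
    M=R.from_euler('ZYX',p[3:6]).as_matrix(); r=[]
    for (u,v),P in pts:
        a=proj(c,M@(np.array(P)/1000)+p[:3]); r+=[a[0]-(80+u/2),a[1]-v/2]
    return r
s=least_squares(f,[.55,0,.04,-.11,0,0],x_scale=[.01,.01,.01,.1,.1,.1]); print('free',s.x.round(4),np.round(s.fun,1), s.cost)
for t in (0,-.04,-.075):
    g=lambda p:f([p[0],p[1],.04+.055*np.sin(-t),p[2],t,0])
    q=least_squares(g,[.55,0,-.11]); print(t,q.x.round(4),q.cost,np.round(q.fun,1))
# pins
for n,u,v in [('pinL',214,167),('pinR',555,166)]: print(n,bedf(ray(c,80+u/2,v/2,.048)))
for n,u,v in [('hL',220,166),('hR',561,164)]: print(n,bedf(ray(c,80+u/2,v/2,.046)),bedf(ray(c,80+u/2,v/2,.0535)))
E
```

```text
free [ 5.547e-01  4.400e-03  3.810e-02 -1.083e-01  2.000e-02  2.000e-04] [ 0.   0.3 -0.3  0.2 -0.2 -1.   0.4 -0.7  0.2  0.4 -0.1  0.9] 1.4937719933394538
0 [ 0.5545  0.0044 -0.1083] 6.5148811198094565 [-0.3  1.   0.   0.8  1.6 -1.5 -1.5 -1.1 -0.6  0.7  0.8  1.2]
-0.04 [ 0.5544  0.0045 -0.1082] 30.22288422050553 [-0.3  1.5 -0.1  1.3  4.5 -1.9 -4.3 -1.5 -1.8  1.3  1.9  1.8]
-0.075 [ 0.5542  0.0045 -0.1082] 67.99891808568123 [-0.3  1.8 -0.1  1.6  7.  -2.2 -6.8 -1.7 -2.9  1.9  3.   2.3]
pinL [0.0419 0.0538]
pinR [ 0.042  -0.0543]
hL [0.0423 0.0523] [0.0421 0.0506]
hR [ 0.0427 -0.0567] [ 0.0425 -0.0548]
```

```bash
python3 - <<'E'
from m import *
for n,(x0,y0,x1,y1) in {'side':(310,280,370,335),'scene':(165,235,215,285)}.items():
    c=grab(n); im=c['img'].astype(int)[y0:y1,x0:x1]
    mk=(im[...,1]>1.8*im[...,2])&(im[...,1]>1.5*im[...,0])&(im[...,1]>110)
    v,u=np.nonzero(mk); print(n,len(u),u.mean()+x0,v.mean()+y0,ray(c,u.mean()+x0,v.mean()+y0,.072))
s=robot.state();print(s['tool_pos'],s['q'])
E
```

```text
side 210 338.93333333333334 302.4428571428571 [ 0.4927647  -0.29905429  0.072     ]
scene 91 188.6813186813187 251.0989010989011 [ 0.49411983 -0.29719316  0.072     ]
[0.48954463 0.01374613 0.13082411] [-6.53331948e+00  1.32946649e+01  1.05253955e+02 -7.55117681e-03
  6.16144927e+01  8.97687420e+01]
```

```bash
python3 -m handwheel '[{"xyz":[0.3,0,0.05],"turn":[0,0,0]},{"xyz":[0.6,0,0.1],"turn":[0,0,0]},{"xyz":[0.9,0,0.15],"turn":[0,0,0]},{"xyz":[1,0,0.19],"turn":[0,0,0]},{"xyz":[1,0,0.19],"turn":[0,0,0]}]' 0
python3 -m handwheel '[{"xyz":[0.3,0,0.05],"turn":[0,0,0]},{"xyz":[0.6,0,0.1],"turn":[0,0,0]},{"xyz":[0.9,0,0.1],"turn":[0,0,0]},{"xyz":[1,0,0.1],"turn":[0,0,0]},{"xyz":[1,0,0.1],"turn":[0,0,0]}]'
python3 -m handwheel '[{"xyz":[0.4,0,0.05],"turn":[0,0,0]},{"xyz":[0.8,0,0.09],"turn":[0,0,0]},{"xyz":[1,0,0.09],"turn":[0,0,0]},{"xyz":[1,0,0.09],"turn":[0,0,0]},{"xyz":[1,0,0.09],"turn":[0,0,0]},{"xyz":[1,0,0.09],"turn":[0,0,0]}]'
python3 - <<'E'
from m import *
c=grab('wrist'); cv2.imwrite('pics/wrist11.png',c['img'])
s=robot.state();p=s['tool_pos'];print(p, s['force'])
d=np.array([.4935,-.298,.072])-p; print('tool delta',s['tcp_rot'].T@d)
E
```

```text
time: 9.5
tool_pos: [0.499, -0.0887, 0.1313]
tcp_rot: [[-0.112, -0.001, 0.994], [-0.994, 0.0, -0.112], [-0.0, -1.0, -0.001]]
force: [0.1, 0.1, 0.1]
gripper_width: -0.0005
time: 10.0
tool_pos: [0.4979, -0.188, 0.1315]
tcp_rot: [[-0.111, -0.001, 0.994], [-0.994, 0.001, -0.111], [-0.001, -1.0, -0.001]]
force: [0.3, 0.1, 0.6]
gripper_width: -0.0001
time: 10.6
tool_pos: [0.4961, -0.2864, 0.1317]
tcp_rot: [[-0.108, -0.001, 0.994], [-0.994, 0.002, -0.108], [-0.002, -1.0, -0.001]]
force: [0.9, -0.3, -0.4]
gripper_width: 0.0001
[ 0.49616762 -0.28666389  0.13177252] [0.40010123 0.59320938 0.08047042]
tool delta [ 0.01162806  0.05975956 -0.0014002 ]
```

View pics/wrist11.png

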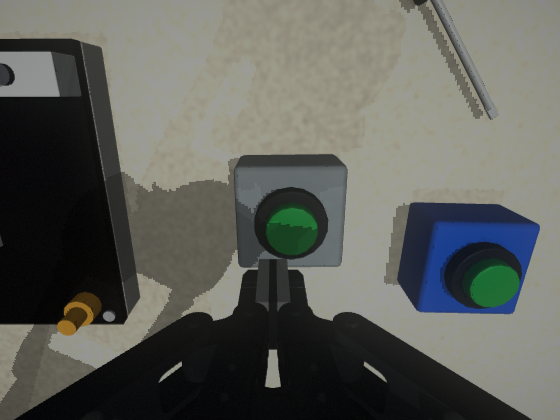

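```bash
python3 - <<'E'
from m import *
c=grab('wrist'); P=ray(c,292,232,.072); s=robot.state(); print(P, s['tcp_rot'].T@(P-s['tool_pos']))
E
```

```text
[ 0.49255726 -0.29911739  0.072     ] [ 0.01256388  0.0598387  -0.00230724]
```

```bash
python3 -m handwheel '[{"xyz":[0.12,0.1,-0.02],"turn":[0,0,0]},{"xyz":[0.12,0.35,-0.02],"turn":[0,0,0]},{"xyz":[0.12,0.5,-0.02],"turn":[0,0,0]},{"xyz":[0.12,0.55,-0.02],"turn":[0,0,0]},{"xyz":[0.12,0.55,-0.02],"turn":[0,0,0]},{"xyz":[0.12,0.55,-0.02],"turn":[0,0,0]}]'
python3 - <<'E'
from m import *
c=grab('side'); cv2.imwrite('pics/side12.png',cv2.resize(c['img'][200:360,270:430],None,fx=3,fy=3,interpolation=2)); s=robot.state(); print(s['tool_pos'],s['force'])
E
```

```text
time: 11.3
tool_pos: [0.4932, -0.3009, 0.0772]
tcp_rot: [[-0.11, 0.001, 0.994], [-0.994, -0.001, -0.11], [0.001, -1.0, 0.001]]
force: [-0.0, 0.4, -1.2]
gripper_width: 0.0002
[ 0.49338007 -0.30098191  0.07755176] [-0.82881128 -0.26170986  0.42031977]
```

View pics/side12.png

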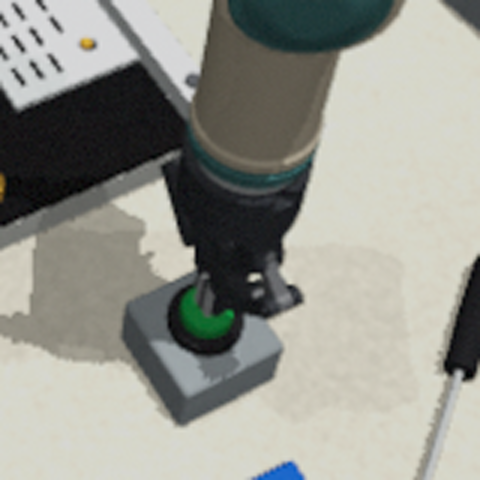

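```bash
python3 -m handwheel '[{"xyz":[0,0.04,0],"turn":[0,0,0]},{"xyz":[0,0.06,0],"turn":[0,0,0]},{"xyz":[0,0.08,0],"turn":[0,0,0]},{"xyz":[0,0.1,0],"turn":[0,0,0]},{"xyz":[0,0.11,0],"turn":[0,0,0]},{"xyz":[0,0.115,0],"turn":[0,0,0]},{"xyz":[0,0.115,0],"turn":[0,0,0]}]'
```

```text
time: 12.05
tool_pos: [0.4932, -0.3008, 0.066]
tcp_rot: [[-0.11, 0.001, 0.994], [-0.994, -0.001, -0.11], [0.001, -1.0, 0.001]]
force: [0.3, 0.7, 6.3]
gripper_width: -0.0003
```

```bash
python3 -m handwheel '[{"xyz":[0,0.005,0],"turn":[0,0,0]},{"xyz":[0,0.01,0],"turn":[0,0,0]},{"xyz":[0,0.01,0],"turn":[0,0,0]}]'; python3 - <<'E'
from m import *
c=grab('wrist'); cv2.imwrite('pics/wrist13.png',cv2.resize(c['img'][120:320,180:400],None,fx=3,fy=3,interpolation=2))
E
```

```text
time: 12.35
tool_pos: [0.4933, -0.3008, 0.0659]
tcp_rot: [[-0.11, 0.001, 0.994], [-0.994, -0.001, -0.11], [0.001, -1.0, 0.002]]
force: [-2.0, 1.2, 11.5]
gripper_width: 0.0
```

View pics/wrist13.png

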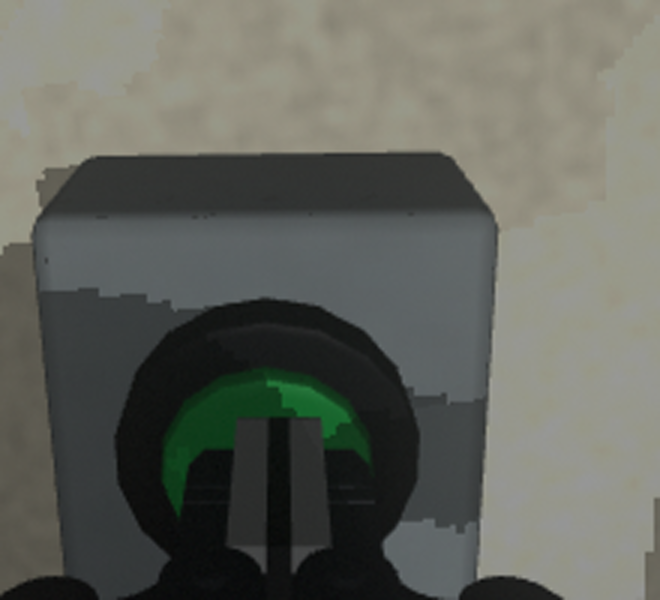

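The TCP stopped at z 0.0659 while the force rose to 11.5 N, so the button is on its end stop. I'll release it and check the plate again.

```bash
python3 -m handwheel '[{"xyz":[0,-0.1,0],"turn":[0,0,0]},{"xyz":[0,-0.4,0],"turn":[0,0,0]},{"xyz":[0,-0.8,0],"turn":[0,0,0]},{"xyz":[0,-1,0],"turn":[0,0,0]},{"xyz":[0,-1,0],"turn":[0,0,0]},{"xyz":[0,-1,0],"turn":[0,0,0]},{"xyz":[0,-1,0],"turn":[0,0,0]}]'; python3 - <<'E'
from m import *
c=grab('wrist'); cv2.imwrite('pics/wrist14.png',c['img'])
c=grab('side'); cv2.imwrite('pics/side14.png',cv2.resize(c['img'][130:350,180:400],None,fx=2.7,fy=2.7,interpolation=2))
print(robot.state()['force'])
E
```

```text
time: 13.1
tool_pos: [0.4917, -0.2996, 0.1626]
tcp_rot: [[-0.11, -0.003, 0.994], [-0.994, 0.002, -0.11], [-0.002, -1.0, -0.003]]
force: [0.3, -0.1, 0.3]
gripper_width: -0.0
[-0.32597186  0.40735999  0.08574518]
```

View pics/side14.png

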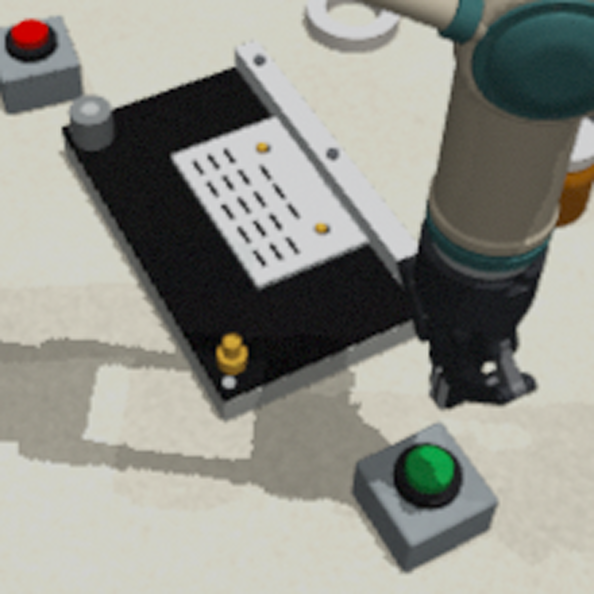

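View pics/wrist14.png

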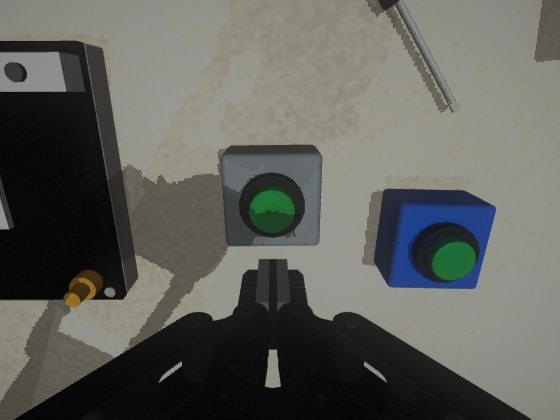

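The side view shows the plate flat against the fence, with brass showing in both holes at crop pixels (263,147) and (322,228). The green button (430,470) is out again, the arm is clear, and the roller and fitting stand where they were. I'm handing in.

```bash
python3 -c "
from cell import robot
print(robot.finish_job())"
```

```text
the job is handed in; nothing more can be done
None
```

The guard plate is seated over both pins, and I pressed the green button on the grey box fully in and let it go. I handed the job in at about 13 s.

**Plate:** I pushed it about 14 mm sideways with shut fingers, then about 18 mm up to the fence with two open fingers, and it dropped over both pins. In the wrist view the brass showed in both holes. The tilt fit put it flat within the camera's accuracy: a free fit gave 0.02 rad, and a flat model fitted far better than a tilted one. The holes sit about 2 mm off the pin centres sideways. That is within the 3.5 mm limit, but the plate rests against the pins rather than being centred on them.

**Green button:** I pressed it until the tool stopped at z = 0.066 m and the force rose to 11.5 N, which I took as its end stop. The last pictures show it out again, with the arm clear at near-zero force.

**Everything else:** I did not touch the red button, the blue-box button or the larger plate. The roller and fitting looked unmoved in the last pictures. I did not measure the other bystanders again, but the arm did not come down near them.

**Disagreement:** my estimates of the fence position differed by about 3 mm between views. This did not matter, because the fence itself squared the plate.

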